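# Load a kiln shelf with a graduated set of cups in order of height

## Robot

A 6-joint arm with a two-finger parallel gripper is mounted at the origin on the work surface. World frame = base frame: x ahead of the robot, y to its left, z up, the work surface at z = 0. Lengths are in m, angles in degrees, forces in N, time in s.
With the tool pointing down it reaches from about 0.3 to 0.95 m from the base axis. Payload 3.1 kg.
Tool frame: the origin (TCP) lies at the centre of the arm's flange, where the gripper is bolted on; the fingertips stand env.nose_length ahead of it and the grasp point (between the pads) lies 155 mm ahead of it (env.nose_length is the distance from the TCP to the fingertips, in m); z points along the fingers, y is the line along which they close (so a half turn about z gives the same grasp; the last joint's range is limited). The gripper opens to 85 mm and grips with 20 to 120 N. Pads are 22 mm wide; open, the fingers measure 114 mm over their backs; the gripper's body (76 mm by 85 mm) begins 54 mm behind the grasp point. The pads swing forward as they close: fully open they stand 13 mm farther back than shut.
Start: joints at [65.048, 17.653, 93.61, -0, 68.738, -3.994], TCP at [0.224, 0.584, 0.405] pointing down, gripper open.
Joint ranges: [-175.34, 175.34], [-45.06, 112.39], [2.9, 150.54], [-68.45, 248.45], [3.09, 151.38], [-168.51, 168.51]. Speed limits (degrees/s): [159.86, 159.86, 180, 180, 180, 180].

## Interface

Orientations are given as [roll, pitch, yaw] about the fixed x, y, z axes, in that order (R = Rz(yaw) Ry(pitch) Rx(roll)).
In Python, from station import env gives the robot as it stands. The module is installed in compiled form; this text tells all that it offers.
- The arm moves only by the tool jog_arm, never from a script. Its argument "commands" is a list of rows, each an object with "slide": the shift along the tool's x, y, z in units of 1 m (1.0 is 1 m), a list of three; "turn": the turn, a rotation vector about the tool's x, y, z in units of pi/2 rad (1.0 is pi/2 rad), a list of three; "grip": the opening, from 0 (shut) to 1 (fully open). A call has 1 to 12 rows; each row is the pose to reach, as a shift and turn from the pose commanded when the call began, along the tool's axes at that moment; what a row does not reach only later rows make up. A row lasts 1/10 s, in which the tool goes at most 50 mm and 8.59 degrees, less where a joint would pass 70% of its speed; a pose out of reach is approached as far as the arm can. A call with a number of a shift or a turn outside -1 to 1 is refused whole. A call with a gripper value outside its range is refused whole. The fingers move at their own pace and stop on an object; "force" is the grip in N (left out, the last holds). Time passes only in rows, so rows that repeat a pose let the fingers close. It gives the time, the measured TCP pose, the force, the opening and the grip force at its end, in the units of the state.
- env.read_state(): the state, without advancing time (a new reading comes with each control period).
- env.capture(name): name is "scene" or "top" or "wrist"; returns (picture, depth): 480x640x3 uint8, blue, green, red; 480x640 float32, m along the optical axis (not along the pixel's ray), 0 where there is no reading.
- env.camera_model(name): a dict with "vertical_fov" (degrees; the focal length in pixels is half the picture's height over the tangent of half this angle, whatever the lens; pixels are square), "cx", "cy" (the principal point, pixels), "k1" (the pictures are not rectified: a ray, as slopes to the right and down, at radius r is drawn at 1 + k1 r^2 times it, then the intrinsics apply), "world_to_cam" (4x4, takes a point from world to camera coordinates); the wrist camera has in their place "mount" (4x4, takes a point from camera to tool coordinates, whose origin is the TCP and whose axes are the flange's). Camera axes: x right, y down, z forward; pixel columns grow to the right and rows downward; lengths in m; the calibration is good to about 2 mm. A picture is of the moment at which its call begins: read the wrist's pose just before it. camera_model takes no time and is no camera call.
- env.finish_job(): hands the job in; it is judged then, once.
The state is a dict: "clock": time; "qpos": joint angles; "qd": joint speeds; "joint_torque": joint torques, N m; "ee_pos": TCP position; "eef_rot": TCP orientation; "force": force on the tool from outside, world axes, zero at the start; "wrist_torque": the same for the moment, N m; "width": finger opening in m; "grasp_force": force on a finger pad.
Only numpy, scipy, OpenCV 4.12 (cv2) and the standard library are available. Lean on these libraries where they do the work, as an engineer would, in place of code of your own. Each camera call takes 0.05 s, during which the arm holds its last target. There are 200 camera calls.

## Task

Load the kiln shelf for firing: stand the four cups upright on the four setters, one to a setter and well centred on it, in order of height along the row, with the shortest beside the cone pack (so that the cones stay in view through the spy-hole) and the tallest beside the kiln post. Set the cups down gently, without dropping them, and leave the cone pack and the post where they stand.

Things in the scene. Friction and masses are not known exactly. Their poses are not given: they have to be found in the camera images.
- cup_a: shortest and narrowest of four loose open cups, off-white with small blue dots: straight-sided, 44 mm high, 40 mm outside diameter (foot 32 mm), wall 4 mm. Origin: centre of its underside, z up. At the start the cups stand upright in a row, in any order, centres 95 to 125 mm apart, on a wooden ware board (14 mm thick, flat on the table, nearer the robot than the kiln shelf).
- cup_b: second shortest of four loose open cups, off-white with small blue dots: straight-sided, 60 mm high, 48 mm outside diameter (foot 40 mm), wall 4 mm. Origin: centre of its underside, z up. At the start the cups stand upright in a row, in any order, centres 95 to 125 mm apart, on a wooden ware board (14 mm thick, flat on the table, nearer the robot than the kiln shelf).
- cup_c: second tallest of four loose open cups, off-white with small blue dots: straight-sided, 76 mm high, 56 mm outside diameter (foot 48 mm), wall 4 mm. Origin: centre of its underside, z up. At the start the cups stand upright in a row, in any order, centres 95 to 125 mm apart, on a wooden ware board (14 mm thick, flat on the table, nearer the robot than the kiln shelf).
- cup_d: tallest and widest of four loose open cups, off-white with small blue dots: straight-sided, 92 mm high, 64 mm outside diameter (foot 56 mm), wall 4 mm. Origin: centre of its underside, z up. At the start the cups stand upright in a row, in any order, centres 95 to 125 mm apart, on a wooden ware board (14 mm thick, flat on the table, nearer the robot than the kiln shelf).
- setter_a: one of four alike loose setters: flat white disc, 80 mm diameter, 7 mm thick. Origin: centre of its underside. They lie in a row, centres about 96 mm apart, along the middle of the kiln shelf (grey-buff slab 500 x 180 mm, top 36 mm above the table, so a setter's upper face is at 43 mm). The letters in the names say nothing about the order in the row.
- setter_b: one of four alike loose setters: flat white disc, 80 mm diameter, 7 mm thick. Origin: centre of its underside. They lie in a row, centres about 96 mm apart, along the middle of the kiln shelf (grey-buff slab 500 x 180 mm, top 36 mm above the table, so a setter's upper face is at 43 mm). The letters in the names say nothing about the order in the row.
- setter_c: one of four alike loose setters: flat white disc, 80 mm diameter, 7 mm thick. Origin: centre of its underside. They lie in a row, centres about 96 mm apart, along the middle of the kiln shelf (grey-buff slab 500 x 180 mm, top 36 mm above the table, so a setter's upper face is at 43 mm). The letters in the names say nothing about the order in the row.
- setter_d: one of four alike loose setters: flat white disc, 80 mm diameter, 7 mm thick. Origin: centre of its underside. They lie in a row, centres about 96 mm apart, along the middle of the kiln shelf (grey-buff slab 500 x 180 mm, top 36 mm above the table, so a setter's upper face is at 43 mm). The letters in the names say nothing about the order in the row.
- cone_pack: witness cone pack: brown clay bar 85 x 26 mm, 14 mm high, with three slim pale cones in a line on it, 68 mm high in all. Loose; stands on the kiln shelf beyond one end of the row of setters (either end), the bar across the row, centre about 78 mm from the next setter's centre. Origin: centre of its underside.
- kiln_post: kiln post: an upright square tube of refractory, 40 x 40 mm and 75 mm high. Loose, stands on the kiln shelf beyond the other end of the row of setters. Origin: centre of its underside.
Things that resemble listed ones, but are neither listed nor needed, are in the scene too. What is shaped like the setter_d but orange or pink is not meant. Leave any orange look-alike of the cup_a alone.

How it is judged:
By the outcome, as a careful person would: the job done as asked, in the order asked, and still so for the second after the job is handed in, with the robot touching nothing.
It also fails if it takes over 109 s, if anything falls off the work surface, if the arm or the gripper's body presses on something with over 40 N, if the wrist force passes 120 N, or if a joint passes its speed limit or range.

## Working session

There is one attempt and no reset: what is moved stays moved. The work goes in short steps, Python scripts to look and compute and a tool call to move; the robot and the scene stay as the last step left them, time stands still between calls to the robot, and variables do not carry over. Pictures are saved under pics/ and viewed, at most 14 in all, crops included, and the job is handed in when it is done.

Besides the shell and the picture viewer there is one more tool, called after "Call:" as a command line: name --argument value ..., lists and objects as JSON in quotes. jog_arm: Moves the arm, as the interface text tells. Its arguments: {"type":"object","properties":{"commands":{"type":"array","items":{"type":"object","properties":{"slide":{"type":"array","items":{"type":"number"}},"turn":{"type":"array","items":{"type":"number"}},"grip":{"type":"number"}}}},"force":{"type":"number"}},"required":["commands"]}

```bash
mkdir -p pics
cat > h.py <<'E'
import numpy as np, cv2
from station import env
from scipy.spatial.transform import Rotation as R
def cam(name,st=None):
    m=env.camera_model(name); f=240/np.tan(np.radians(m['vertical_fov']/2))
    if 'mount' in m:
        T=np.eye(4);T[:3,:3]=R.from_euler('xyz',st['eef_rot'],degrees=True).as_matrix();T[:3,3]=st['ee_pos']
        c2w=T@np.array(m['mount'])
    else: c2w=np.linalg.inv(np.array(m['world_to_cam']))
    K=np.array([[f,0,m['cx']],[0,f,m['cy']],[0,0,1]])
    return K,m['k1'],c2w
def cloud(name,st=None):
    st=env.read_state() if st is None else st
    im,d=env.capture(name); K,k1,c2w=cam(name,st)
    v,u=np.mgrid[0:480,0:640]
    xd=(u-K[0,2])/K[0,0];yd=(v-K[1,2])/K[1,1]
    x,y=xd.copy(),yd.copy()
    for _ in range(10):
        s=1+k1*(x*x+y*y);x=xd/s;y=yd/s
    P=np.stack([x*d,y*d,d],-1)@c2w[:3,:3].T+c2w[:3,3]
    P[d<=0]=np.nan
    return im,P
E
python3 - <<'E'
from h import *
s=env.read_state();print({k:np.round(v,3) for k,v in s.items()},env.nose_length)
for n in('scene','top'):
    im,P=cloud(n);cv2.imwrite(f'pics/{n}0.png',im);np.save(f'{n}0.npy',P)
E
```

```text
{'clock': np.float64(0.0), 'qpos': array([ 6.5047e+01,  1.7706e+01,  9.3691e+01, -2.0000e-03,  6.8740e+01,
       -3.9930e+00]), 'qd': array([-0.053,  0.049,  0.02 ,  0.041, -0.128,  0.018]), 'joint_torque': array([-2.0000e-03, -4.1527e+01, -2.7666e+01, -0.0000e+00,  1.1000e-02,
       -0.0000e+00]), 'ee_pos': array([0.223, 0.583, 0.403]), 'eef_rot': array([-1.79863e+02, -8.00000e-03,  1.59041e+02]), 'force': array([-0.264, -0.109, -0.733]), 'wrist_torque': array([-0.   ,  0.025, -0.001]), 'grasp_force': np.float64(0.0), 'width': np.float64(0.085)} 0.1734
```

View pics/top0.png

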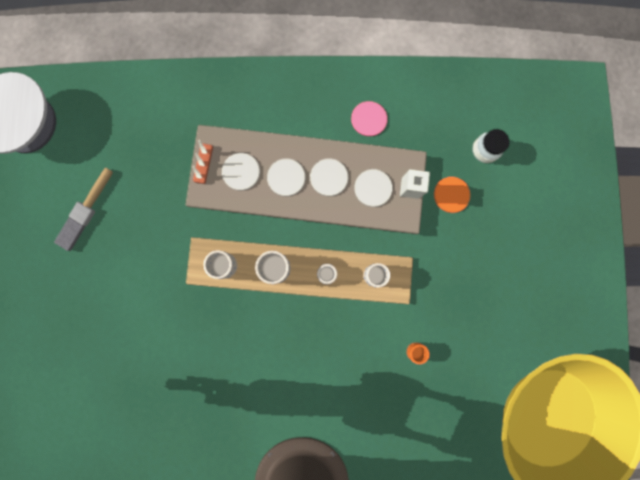

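View pics/scene0.png

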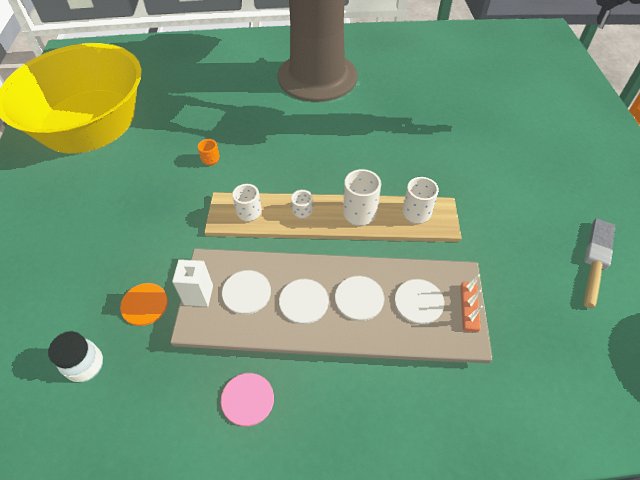

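The top view shows the cone pack at the left (202,163) and the post at the right (415,183). The setters are at (240,171), (286,177), (329,177) and (373,188). The cups are c (218,264), d (271,267), a (327,273) and b (377,275). Look-alikes to avoid are the orange cup (419,353), the orange disc (452,195) and the pink disc (369,118). Next I measure positions.

```bash
cat > meas.py <<'E'
from h import *
from scipy.optimize import least_squares
def circ(p,r,x0):
    s=least_squares(lambda q:np.hypot(p[:,0]-q[0],p[:,1]-q[1])-q[2],[*x0,r],loss='soft_l1',f_scale=.001).x
    return s
E
python3 - <<'E'
from meas import *
P=np.load('top0.npy');Q=np.load('scene0.npy')
for n,(u,v) in dict(cone=(202,163),post=(415,183),s1=(240,171),s2=(286,177),s3=(329,177),s4=(373,188),c=(218,264),d=(271,267),a=(327,273),b=(377,275)).items():
    w=P[v-2:v+3,u-2:u+3].reshape(-1,3);print(n,np.round(np.nanmedian(w,0),4))
hs=dict(a=.044,b=.06,c=.076,d=.092);rs=dict(a=.02,b=.024,c=.028,d=.032)
px=dict(c=(218,264),d=(271,267),a=(327,273),b=(377,275))
for nm,C in(('top',P),('scene',Q)):
    F=C.reshape(-1,3);F=F[~np.isnan(F[:,0])]
    for k,(u,v) in px.items():
        c=P[v,u,:2];z=.014+hs[k]
        p=F[(np.hypot(*(F[:,:2]-c).T)<.055)&(abs(F[:,2]-z)<.005)]
        print(nm,k,len(p),np.round((p.min(0)+p.max(0))/2,4),np.round(np.ptp(p,axis=0),4), np.round(circ(p[:,:2],rs[k]-.002,p[:,:2].mean(0)),4))
    for i,(u,v) in enumerate([(240,171),(286,177),(329,177),(373,188)]):
        c=P[v,u,:2]
        p=F[(np.hypot(*(F[:,:2]-c).T)<.048)&(abs(F[:,2]-.044)<.0035)]
        print(nm,'s',i+1,len(p),np.round((p.min(0)+p.max(0))/2,4),np.round(np.ptp(p,axis=0),4),np.round(np.median(p,0),4))
K,k1,c2w=cam('top');print('top cam',c2w[:3,3]);K,k1,c2w=cam('scene');print(c2w[:3,3])
im=cv2.imread('pics/scene0.png')[130:340,160:500];cv2.imwrite('pics/crop.png',cv2.resize(im,None,fx=2.3,fy=2.3,interpolation=2))
E
```

```text
cone [0.6799 0.1978 0.0528]
post [ 0.6328 -0.246   0.068 ]
s1 [0.6653 0.1202 0.0433]
s2 [0.651  0.0228 0.0429]
s3 [ 0.6502 -0.068   0.0427]
s4 [ 0.6255 -0.1607  0.0427]
c [0.4701 0.1703 0.0199]
d [0.4623 0.0574 0.0204]
a [ 0.448  -0.0613  0.0205]
b [ 0.4421 -0.1676  0.0207]
top c 186 [0.4675 0.1562 0.0896] [0.0552 0.0553 0.009 ] [0.4674 0.1564 0.026 ]
top d 206 [0.4599 0.0496 0.1056] [0.0618 0.0621 0.0088] [0.4605 0.0489 0.0298]
top a 107 [ 0.4475 -0.0589  0.0573] [0.0368 0.0388 0.0077] [ 0.4472 -0.0589  0.0178]
top b 145 [ 0.4426 -0.161   0.0741] [0.0462 0.0469 0.0092] [ 0.4425 -0.161   0.0219]
top s 1 1010 [0.6648 0.1194 0.044 ] [0.0804 0.083  0.007 ] [0.6648 0.12   0.0431]
top s 2 997 [0.6522 0.0207 0.0439] [0.0765 0.0846 0.0067] [0.6512 0.0248 0.043 ]
top s 3 1016 [ 0.6464 -0.064   0.0439] [0.0864 0.0848 0.0067] [ 0.6501 -0.0665  0.0431]
top s 4 1013 [ 0.6236 -0.1611  0.0438] [0.0817 0.0772 0.0066] [ 0.6266 -0.1605  0.0431]
scene c 223 [0.4684 0.1587 0.0885] [0.0567 0.0555 0.0069] [0.4692 0.1586 0.026 ]
scene d 256 [0.462  0.0496 0.104 ] [0.0646 0.0635 0.0061] [0.4623 0.0495 0.0298]
scene a 137 [ 0.4486 -0.0584  0.0562] [0.0419 0.0375 0.0063] [ 0.4485 -0.0585  0.018 ]
scene b 174 [ 0.4441 -0.1587  0.0722] [0.0494 0.0457 0.0064] [ 0.4441 -0.1588  0.0219]
scene s 1 1359 [0.6674 0.1222 0.0432] [0.0781 0.0798 0.0054] [0.67   0.1226 0.0419]
scene s 2 1326 [0.6533 0.0249 0.0428] [0.0794 0.0786 0.0046] [0.654  0.0246 0.0418]
scene s 3 1328 [ 0.6519 -0.0649  0.0429] [0.0789 0.0767 0.0049] [ 0.6527 -0.0651  0.0418]
scene s 4 1337 [ 0.6288 -0.1583  0.0432] [0.0791 0.0791 0.0054] [ 0.63   -0.1582  0.0419]
top cam [ 0.43428582 -0.02801001  0.95827384]
[ 1.02063831 -0.06259171  0.72588077]
```

View pics/crop.png

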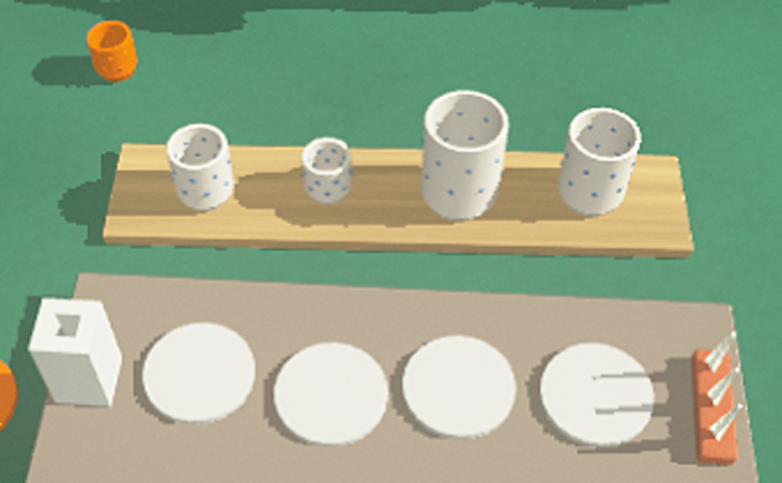

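The crop confirms the identities: cup heights rise a < b < c < d, the orange cup stands apart, and the cones are at the s1 end. I'll move above cup d with the finger line across the row.

Call:
jog_arm --commands '[{"slide":[-0.41,-0.41,0],"turn":[0,0,0.856],"grip":1},{"slide":[-0.413,-0.413,0],"turn":[0,0,0.856]},{"slide":[-0.413,-0.413,0],"turn":[0,0,0.856]},{"slide":[-0.413,-0.413,0],"turn":[0,0,0.856]},{"slide":[-0.413,-0.413,0],"turn":[0,0,0.856]},{"slide":[-0.413,-0.413,0],"turn":[0,0,0.856]},{"slide":[-0.413,-0.413,0],"turn":[0,0,0.856]},{"slide":[-0.413,-0.413,0],"turn":[0,0,0.856]},{"slide":[-0.413,-0.413,0],"turn":[0,0,0.856]},{"slide":[-0.413,-0.413,0],"turn":[0,0,0.856]},{"slide":[-0.413,-0.413,0],"turn":[0,0,0.856]},{"slide":[-0.413,-0.413,0],"turn":[0,0,0.856]}]' --force 25

```text
schema error: expected keys slide, turn, grip
```

Call:
jog_arm --commands '[{"slide":[0,0,0],"turn":[0,0,0]},{"slide":[0,0,0],"turn":[0,0,0]},{"slide":[0,0,0]}]'

```text
schema error: expected keys slide, turn, grip
```

Run:
```python
from h import *
s=env.read_state();print({k:np.round(v,4) for k,v in s.items()})
im,P=cloud('wrist',s);cv2.imwrite('pics/w1.png',im);np.save('w1.npy',P)
```

```text
{'clock': np.float64(0.1), 'qpos': array([ 6.50491e+01,  1.77006e+01,  9.36824e+01,  1.20000e-03,
        6.87388e+01, -3.99470e+00]), 'qd': array([ 0.0592, -0.0522, -0.2295, -0.0284, -0.0623,  0.0119]), 'joint_torque': array([-3.00000e-04, -4.16408e+01, -2.77644e+01, -1.00000e-04,
        4.10000e-03, -0.00000e+00]), 'ee_pos': array([0.2234, 0.5833, 0.4035]), 'eef_rot': array([-1.798785e+02, -9.600000e-03,  1.590434e+02]), 'force': array([ 0.2564, -0.3913,  0.3903]), 'wrist_torque': array([-0.0144, -0.0564, -0.0311]), 'grasp_force': np.float64(0.0), 'width': np.float64(0.0852)}
```

View pics/w1.png

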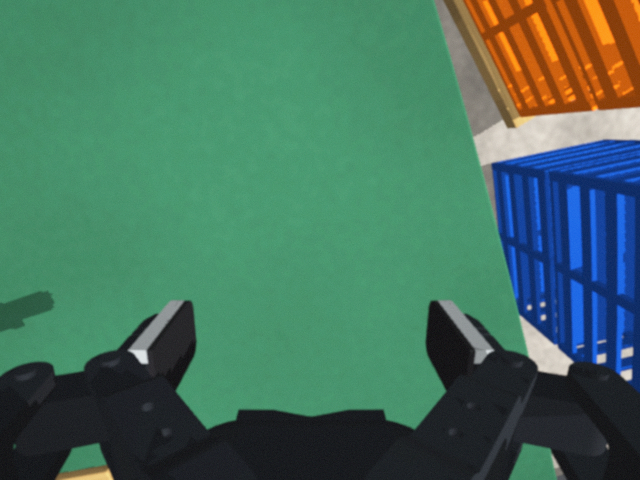

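The wrist view shows only the table edge because the move was refused; every row needs all three keys.

Call:
jog_arm --commands '[{"slide":[-0.413,-0.413,0],"turn":[0,0,0.856],"grip":1},{"slide":[-0.413,-0.413,0],"turn":[0,0,0.856],"grip":1},{"slide":[-0.413,-0.413,0],"turn":[0,0,0.856],"grip":1},{"slide":[-0.413,-0.413,0],"turn":[0,0,0.856],"grip":1},{"slide":[-0.413,-0.413,0],"turn":[0,0,0.856],"grip":1},{"slide":[-0.413,-0.413,0],"turn":[0,0,0.856],"grip":1},{"slide":[-0.413,-0.413,0],"turn":[0,0,0.856],"grip":1},{"slide":[-0.413,-0.413,0],"turn":[0,0,0.856],"grip":1},{"slide":[-0.413,-0.413,0],"turn":[0,0,0.856],"grip":1},{"slide":[-0.413,-0.413,0],"turn":[0,0,0.856],"grip":1},{"slide":[-0.413,-0.413,0],"turn":[0,0,0.856],"grip":1},{"slide":[-0.413,-0.413,0],"turn":[0,0,0.856],"grip":1}]' --force 25

```text
clock: 1.35
ee_pos: [0.4621, 0.0475, 0.4047]
eef_rot: [180.0, 0.0, 81.9]
force: [0.4, -0.5, 0.3]
width: 0.0854
grasp_force: 0.0
```

Call:
jog_arm --commands '[{"slide":[0,0,0],"turn":[0,0,0],"grip":1},{"slide":[0,0,0],"turn":[0,0,0],"grip":1},{"slide":[0,0,0],"turn":[0,0,0],"grip":1}]'

```text
clock: 1.65
ee_pos: [0.461, 0.051, 0.4043]
eef_rot: [-179.9, -0.0, 82.0]
force: [-0.8, -0.4, 0.5]
width: 0.0852
grasp_force: 0.0
```

```bash
cat >> h.py <<'E'
def go(x,y,z,yaw=82):
    s=env.read_state();M=R.from_euler('xyz',s['eef_rot'],degrees=True)
    d=M.inv().apply(np.array([x,y,z])-s['ee_pos'])
    t=(M.inv()*R.from_euler('xyz',[180,0,yaw],degrees=True)).as_rotvec()/(np.pi/2)
    print('ee',np.round(s['ee_pos'],4),np.round(s['eef_rot'],2),'F',np.round(s['force'],1),'w',np.round(s['width'],4),'t',s['clock'],'slide',np.round(d,4),'turn',np.round(t,4))
E
python3 - <<'E'
from h import *
go(.461,.049,.40)
s=env.read_state()
im,P=cloud('wrist',s);cv2.imwrite('pics/w2.png',im);np.save('w2.npy',P)
E
```

```text
ee [0.461  0.051  0.4043] [-1.7993e+02 -2.0000e-02  8.2040e+01] F [-0.8 -0.4  0.5] w 0.0852 t 1.65 slide [-0.0019  0.0003  0.0043] turn [-0.0008 -0.0002  0.0004]
```

View pics/w2.png

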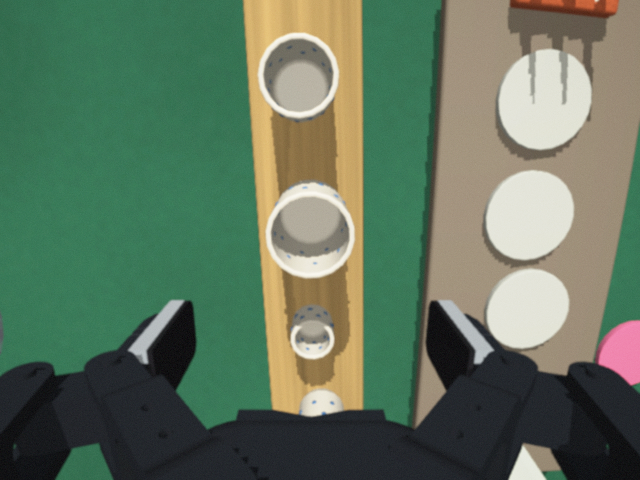

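The wrist view shows cup c (299,76), cup d (310,231), cup a (313,333) and setters at (545,100), (530,215) and (527,308). I'll measure these and compare with the fixed cameras.

```bash
cat >> meas.py <<'E'
hs=dict(a=.044,b=.06,c=.076,d=.092);rs=dict(a=.02,b=.024,c=.028,d=.032)
def rim(F,k,c,z0=.014):
    p=F[(np.hypot(*(F[:,:2]-c).T)<rs[k]+.012)&(abs(F[:,2]-z0-hs[k])<.003)]
    return len(p),np.round(circ(p[:,:2],rs[k]-.002,c),4),round(float(np.median(p[:,2])),4)
def disc(im,P,c,th=170):
    g=im.min(2).ravel();F=P.reshape(-1,3)
    p=F[(np.hypot(*(F[:,:2]-c).T)<.05)&(abs(F[:,2]-.043)<.004)&(g>th)]
    h=cv2.convexHull((p[:,:2]*1e4).astype(np.float32)); h=h[:,0]/1e4
    # resample hull evenly
    return len(p),np.round(circ(h,.04,c),4),round(float(np.median(p[:,2])),4)
S=dict(s1=(.667,.121),s2=(.6525,.0235),s3=(.65,-.0655),s4=(.628,-.16))
C=dict(a=(.448,-.0587),b=(.4433,-.16),c=(.468,.1575),d=(.4612,.0493))
def allm(im,P,z0=.014):
    F=P.reshape(-1,3)
    for k in C:
        try: print(k,*rim(F,k,np.array(C[k]),z0))
        except Exception as e: print(k,'-')
    for k in S:
        try: print(k,*disc(im,P,np.array(S[k])))
        except Exception as e: print(k,'-')
E
python3 - <<'E'
from meas import *
for n in('top0','scene0','w2'):
    print(n);allm(cv2.imread(f'pics/{n}.png'),np.load(f'{n}.npy'))
E
```

```text
top0
a 101 [ 0.4472 -0.059   0.0178] 0.0578
b 133 [ 0.4424 -0.1612  0.022 ] 0.0738
c 161 [0.4674 0.1566 0.026 ] 0.0897
d 191 [0.4605 0.049  0.0298] 0.1058
s1 1028 [0.6655 0.1203 0.0391] 0.043
s2 1058 [0.6518 0.0242 0.039 ] 0.0429
s3 1052 [ 0.6508 -0.067   0.039 ] 0.043
s4 1055 [ 0.627  -0.1604  0.039 ] 0.0431
scene0
a 107 [ 0.4482 -0.0585  0.0181] 0.0565
b 130 [ 0.4437 -0.1588  0.0219] 0.0728
c 169 [0.4689 0.1588 0.0259] 0.0886
d 194 [0.4619 0.0495 0.0298] 0.1046
s1 1548 [0.6667 0.1222 0.0395] 0.0416
s2 1634 [0.653  0.0253 0.0397] 0.0415
s3 1634 [ 0.6522 -0.0652  0.0392] 0.0416
s4 1613 [ 0.6285 -0.1582  0.0399] 0.0416
w2
a 562 [ 0.4473 -0.0578  0.0177] 0.0577
b 0 [ 0.4433 -0.16    0.022 ] nan
c 1514 [0.4679 0.1579 0.0257] 0.09
d 1508 [0.4607 0.0497 0.0296] 0.1058
s1 6687 [0.6663 0.1215 0.0397] 0.0431
s2 6050 [0.6525 0.0245 0.04  ] 0.043
s3 4990 [ 0.6518 -0.0659  0.0399] 0.0429
s4 -
  return _methods._mean(a, axis=axis, dtype=dtype,
  ret = ret.dtype.type(ret / rcount)
```

All three cameras agree within 2 mm, so I'm descending on d.

Call:
jog_arm --commands '[{"slide":[-0.001,0,0.04],"turn":[0,0,0],"grip":1},{"slide":[-0.001,0,0.08],"turn":[0,0,0],"grip":1},{"slide":[-0.001,0,0.115],"turn":[0,0,0],"grip":1},{"slide":[-0.001,0,0.145],"turn":[0,0,0],"grip":1},{"slide":[-0.001,0,0.165],"turn":[0,0,0],"grip":1},{"slide":[-0.001,0,0.18],"turn":[0,0,0],"grip":1},{"slide":[-0.001,0,0.18],"turn":[0,0,0],"grip":1},{"slide":[-0.001,0,0.18],"turn":[0,0,0],"grip":0.8},{"slide":[-0.001,0,0.18],"turn":[0,0,0],"grip":0.6},{"slide":[-0.001,0,0.18],"turn":[0,0,0],"grip":0.5},{"slide":[-0.001,0,0.18],"turn":[0,0,0],"grip":0.5},{"slide":[-0.001,0,0.18],"turn":[0,0,0],"grip":0.5}]' --force 25

```text
clock: 2.9
ee_pos: [0.4618, 0.0494, 0.2257]
eef_rot: [179.9, -0.0, 82.0]
force: [-2.8, 2.6, 6.3]
width: 0.0636
grasp_force: 27.8
```

Call:
jog_arm --commands '[{"slide":[0,0,0],"turn":[0,0,0],"grip":0.4},{"slide":[0,0,0],"turn":[0,0,0],"grip":0.4},{"slide":[0,0,-0.005],"turn":[0,0,0],"grip":0.4},{"slide":[0,0,-0.015],"turn":[0,0,0],"grip":0.4},{"slide":[0,0,-0.03],"turn":[0,0,0],"grip":0.4},{"slide":[0,0,-0.05],"turn":[0,0,0],"grip":0.4},{"slide":[0,0,-0.075],"turn":[0,0,0],"grip":0.4},{"slide":[0,0,-0.1],"turn":[0,0,0],"grip":0.4},{"slide":[0,0,-0.12],"turn":[0,0,0],"grip":0.4},{"slide":[0,0,-0.13],"turn":[0,0,0],"grip":0.4},{"slide":[0,0,-0.13],"turn":[0,0,0],"grip":0.4},{"slide":[0,0,-0.13],"turn":[0,0,0],"grip":0.4}]' --force 30

```text
clock: 4.1
ee_pos: [0.461, 0.0492, 0.3541]
eef_rot: [-179.9, 0.0, 82.0]
force: [-0.2, -0.1, -2.3]
width: 0.063
grasp_force: 33.3
```

Run:
```python
from meas import *
go(.6278,-.1592,.355)
s=env.read_state();im,P=cloud('wrist',s);cv2.imwrite('pics/w3.png',im)
F=P.reshape(-1,3)
c=s['ee_pos'][:2];q=F[(np.hypot(*(F[:,:2]-c).T)<.045)&(F[:,2]>.15)&(F[:,2]<.27)]
print(len(q),np.nanpercentile(q[:,2],[50,90,98]) if len(q) else 0)
for k in('b','a'):print(k,*rim(F,k,np.array(C[k])))
for k in S:
    try:print(k,*disc(im,P,np.array(S[k])))
    except Exception:pass
```

```text
ee [0.461  0.0492 0.3541] [-1.7995e+02  1.0000e-02  8.1990e+01] F [-0.2 -0.1 -2.3] w 0.063 t 4.1 slide [-0.1831  0.1942 -0.001 ] turn [-0.0006  0.0002 -0.0001]
55980 [0.22795449 0.26520028 0.26908514]
b 0 [ 0.4433 -0.16    0.022 ] nan
a 0 [ 0.448  -0.0587  0.018 ] nan
s1 8973 [0.6663 0.1214 0.0396] 0.0431
s2 7965 [0.6526 0.0246 0.0398] 0.043
s3 5249 [ 0.6514 -0.066   0.0399] 0.0429
s4 711 [ 0.6216 -0.1637  0.0329] 0.0429
  return _methods._mean(a, axis=axis, dtype=dtype,
  ret = ret.dtype.type(ret / rcount)
```

View pics/w3.png

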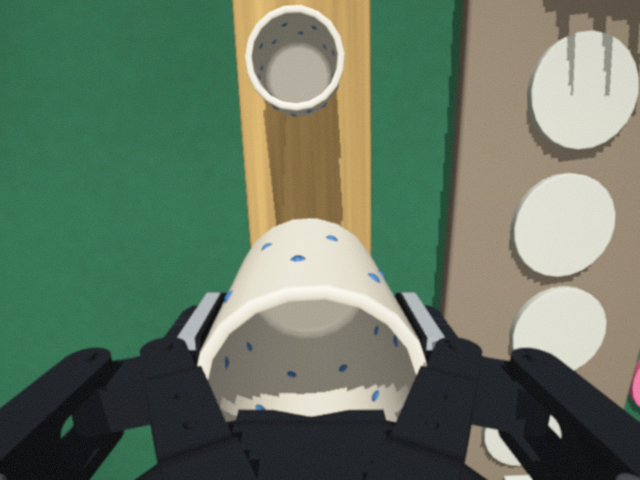

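Wrist view: cup d is held upright between the pads, with its rim about (312,360). Carrying it to s4.

Call:
jog_arm --commands '[{"slide":[-0.008,0.008,0],"turn":[0,0,0],"grip":0.4},{"slide":[-0.023,0.025,0],"turn":[0,0,0],"grip":0.4},{"slide":[-0.045,0.048,0],"turn":[0,0,0],"grip":0.4},{"slide":[-0.07,0.074,0],"turn":[0,0,0],"grip":0.4},{"slide":[-0.095,0.1,0],"turn":[0,0,0],"grip":0.4},{"slide":[-0.12,0.127,0],"turn":[0,0,0],"grip":0.4},{"slide":[-0.142,0.15,0],"turn":[0,0,0],"grip":0.4},{"slide":[-0.16,0.17,0],"turn":[0,0,0],"grip":0.4},{"slide":[-0.175,0.186,0],"turn":[0,0,0],"grip":0.4},{"slide":[-0.183,0.194,0],"turn":[0,0,0],"grip":0.4},{"slide":[-0.183,0.194,0],"turn":[0,0,0],"grip":0.4},{"slide":[-0.183,0.194,0],"turn":[0,0,0],"grip":0.4}]'

```text
clock: 5.35
ee_pos: [0.6275, -0.1587, 0.3536]
eef_rot: [-179.9, -0.1, 82.0]
force: [0.0, 0.1, -1.9]
width: 0.0634
grasp_force: 33.4
```

```bash
cat >> meas.py <<'E'
def inhand(F,s,k,rimz):
    p=F[(np.hypot(*(F[:,:2]-s['ee_pos'][:2]).T)<rs[k]+.012)&(abs(F[:,2]-rimz)<.004)]
    t=R.from_euler('z',s['eef_rot'][2],degrees=True).as_matrix()[:2,:2]
    q=least_squares(lambda q:np.hypot(p[:,0]-q[0],p[:,1]-q[1])-rs[k]+.0025,s['ee_pos'][:2],loss='soft_l1',f_scale=.001).x
    print('inhand',k,len(p),'centre',np.round(q,4),'off',np.round(q-s['ee_pos'][:2],4),'z',np.median(p[:,2]))
def look(k,rimz,tgt):
    s=env.read_state();im,P=cloud('wrist',s);F=P.reshape(-1,3)
    inhand(F,s,k,rimz)
    for j in S:
        try:
            r=disc(im,P,np.array(S[j]))
            if r[0]>2000: print(j,*r)
        except Exception:pass
    go(*tgt)
    return im,P
E
python3 - <<'E'
from meas import *
look('d',.2345,(.6278,-.1592,.253))
s=env.read_state();
im,P=cloud('top');cv2.imwrite('pics/t1.png',im);print(*disc(im,P,np.array(S['s4'])))
E
```

```text
inhand d 6958 centre [ 0.6283 -0.1583] off [0.0008 0.0004] z 0.23403261375513282
s3 10926 [ 0.6519 -0.066   0.0394] 0.0432
s4 4005 [ 0.6281 -0.1592  0.0392] 0.0431
ee [ 0.6274 -0.1583  0.3538] [-1.7987e+02 -4.0000e-02  8.2020e+01] F [ 0.3 -0.2 -1.7] w 0.0636 t 5.4 slide [-0.0009  0.0008  0.1008] turn [-0.0014 -0.0005  0.0002]Traceback (most recent call last):
  File "<stdin>", line 4, in <module>
  File "meas.py", line 13, in disc
    h=cv2.convexHull((p[:,:2]*1e4).astype(np.float32)); h=h[:,0]/1e4
                                                          ~^^^^^
TypeError: 'NoneType' object is not subscriptable
```

Call:
jog_arm --commands '[{"slide":[-0.001,0,0.01],"turn":[0,0,0],"grip":0.4},{"slide":[-0.001,0,0.03],"turn":[0,0,0],"grip":0.4},{"slide":[-0.001,0,0.055],"turn":[0,0,0],"grip":0.4},{"slide":[-0.001,0,0.075],"turn":[0,0,0],"grip":0.4},{"slide":[-0.001,0,0.087],"turn":[0,0,0],"grip":0.4},{"slide":[-0.001,0,0.093],"turn":[0,0,0],"grip":0.4},{"slide":[-0.001,0,0.096],"turn":[0,0,0],"grip":0.4},{"slide":[-0.001,0,0.097],"turn":[0,0,0],"grip":0.4},{"slide":[-0.001,0,0.098],"turn":[0,0,0],"grip":0.4},{"slide":[-0.001,0,0.098],"turn":[0,0,0],"grip":0.4},{"slide":[-0.001,0,0.098],"turn":[0,0,0],"grip":0.4}]'

```text
clock: 6.55
ee_pos: [0.6282, -0.1601, 0.2574]
eef_rot: [179.9, 0.0, 82.0]
force: [0.2, 0.5, -2.0]
width: 0.0635
grasp_force: 33.4
```

Call:
jog_arm --commands '[{"slide":[0,0,0.0005],"turn":[0,0,0],"grip":0.4},{"slide":[0,0,0.001],"turn":[0,0,0],"grip":0.4},{"slide":[0,0,0.001],"turn":[0,0,0],"grip":0.4}]'

```text
clock: 6.85
ee_pos: [0.6279, -0.1599, 0.2557]
eef_rot: [-180.0, -0.0, 82.0]
force: [0.0, -0.4, -1.5]
width: 0.0633
grasp_force: 33.4
```

Call:
jog_arm --commands '[{"slide":[0,0,0.0005],"turn":[0,0,0],"grip":0.4},{"slide":[0,0,0.001],"turn":[0,0,0],"grip":0.4},{"slide":[0,0,0.001],"turn":[0,0,0],"grip":0.4}]'

```text
clock: 7.15
ee_pos: [0.6279, -0.16, 0.255]
eef_rot: [180.0, 0.0, 82.0]
force: [-2.5, -0.7, 0.3]
width: 0.0631
grasp_force: 33.5
```

Call:
jog_arm --commands '[{"slide":[0,0,0.0005],"turn":[0,0,0],"grip":0.4},{"slide":[0,0,0.0005],"turn":[0,0,0],"grip":0.4},{"slide":[0,0,0.0005],"turn":[0,0,0],"grip":0.4}]'

```text
clock: 7.45
ee_pos: [0.628, -0.16, 0.2549]
eef_rot: [180.0, 0.0, 82.0]
force: [-2.9, 1.4, 5.9]
width: 0.0633
grasp_force: 33.7
```

Contact. Releasing and retreating.

Call:
jog_arm --commands '[{"slide":[0,0,0],"turn":[0,0,0],"grip":0.8},{"slide":[0,0,0],"turn":[0,0,0],"grip":0.9},{"slide":[0,0,0],"turn":[0,0,0],"grip":1},{"slide":[0,0,0],"turn":[0,0,0],"grip":1},{"slide":[0,0,0],"turn":[0,0,0],"grip":1},{"slide":[0,0,-0.02],"turn":[0,0,0],"grip":1},{"slide":[0,0,-0.05],"turn":[0,0,0],"grip":1},{"slide":[0,0,-0.09],"turn":[0,0,0],"grip":1},{"slide":[0,0,-0.12],"turn":[0,0,0],"grip":1},{"slide":[0,0,-0.13],"turn":[0,0,0],"grip":1}]'

```text
clock: 8.45
ee_pos: [0.6292, -0.1603, 0.3889]
eef_rot: [179.5, 0.1, 82.0]
force: [-0.8, -0.2, -1.1]
width: 0.0854
grasp_force: 0.0
```

Run:
```python
from meas import *
S['d']=0; del S['d']
s=env.read_state();im,P=cloud('wrist',s);F=P.reshape(-1,3)
print('d placed',*rim(F,'d',np.array(S['s4']),.043)); 
go(.4679,.1579,.37)
```

```text
d placed 2128 [ 0.6272 -0.1603  0.0296] 0.1349
ee [ 0.6291 -0.1603  0.3887] [1.7957e+02 8.0000e-02 8.2000e+01] F [ 0.3 -0.7  0.5] w 0.0853 t 8.5 slide [ 0.2927 -0.204   0.0168] turn [0.0048 0.0009 0.    ]
```

Call:
jog_arm --commands '[{"slide":[0.293,-0.204,0.015],"turn":[0,0,0],"grip":1},{"slide":[0.293,-0.204,0.015],"turn":[0,0,0],"grip":1},{"slide":[0.293,-0.204,0.015],"turn":[0,0,0],"grip":1},{"slide":[0.293,-0.204,0.015],"turn":[0,0,0],"grip":1},{"slide":[0.293,-0.204,0.015],"turn":[0,0,0],"grip":1},{"slide":[0.293,-0.204,0.015],"turn":[0,0,0],"grip":1},{"slide":[0.293,-0.204,0.015],"turn":[0,0,0],"grip":1},{"slide":[0.293,-0.204,0.015],"turn":[0,0,0],"grip":1},{"slide":[0.293,-0.204,0.015],"turn":[0,0,0],"grip":1},{"slide":[0.293,-0.204,0.015],"turn":[0,0,0],"grip":1},{"slide":[0.293,-0.204,0.015],"turn":[0,0,0],"grip":1}]'

```text
clock: 9.6
ee_pos: [0.4674, 0.1574, 0.3688]
eef_rot: [-180.0, 0.0, 81.9]
force: [-1.0, 0.4, 1.0]
width: 0.0855
grasp_force: 0.0
```

Run:
```python
from meas import *
s=env.read_state();im,P=cloud('wrist',s);F=P.reshape(-1,3)
print('c',*rim(F,'c',np.array(C['c']))); 
go(.4679,.1579,.215)
```

```text
c 1529 [0.4677 0.1587 0.0256] 0.0899
ee [0.4675 0.1573 0.3689] [-1.800e+02  2.000e-02  8.187e+01] F [-0.1 -0.2 -0.4] w 0.0854 t 9.65 slide [0.0007 0.0004 0.1539] turn [-0.      0.0003 -0.0014]
```

Call:
jog_arm --commands '[{"slide":[0.001,0,0.04],"turn":[0,0,0],"grip":1},{"slide":[0.001,0,0.08],"turn":[0,0,0],"grip":1},{"slide":[0.001,0,0.115],"turn":[0,0,0],"grip":1},{"slide":[0.001,0,0.14],"turn":[0,0,0],"grip":1},{"slide":[0.001,0,0.154],"turn":[0,0,0],"grip":1},{"slide":[0.001,0,0.154],"turn":[0,0,0],"grip":1},{"slide":[0.001,0,0.154],"turn":[0,0,0],"grip":0.7},{"slide":[0.001,0,0.154],"turn":[0,0,0],"grip":0.5},{"slide":[0.001,0,0.154],"turn":[0,0,0],"grip":0.4},{"slide":[0.001,0,0.154],"turn":[0,0,0],"grip":0.4},{"slide":[0.001,0,0.154],"turn":[0,0,0],"grip":0.4},{"slide":[0.001,0,0.154],"turn":[0,0,0],"grip":0.4}]'

```text
clock: 10.85
ee_pos: [0.4677, 0.1599, 0.217]
eef_rot: [179.8, -0.1, 82.0]
force: [-0.2, -0.2, 5.9]
width: 0.0552
grasp_force: 31.1
```

Call:
jog_arm --commands '[{"slide":[0,0,0],"turn":[0,0,0],"grip":0.3},{"slide":[0,0,0],"turn":[0,0,0],"grip":0.3},{"slide":[0,0,-0.005],"turn":[0,0,0],"grip":0.3},{"slide":[0,0,-0.015],"turn":[0,0,0],"grip":0.3},{"slide":[0,0,-0.03],"turn":[0,0,0],"grip":0.3},{"slide":[0,0,-0.05],"turn":[0,0,0],"grip":0.3},{"slide":[0,0,-0.075],"turn":[0,0,0],"grip":0.3},{"slide":[0,0,-0.1],"turn":[0,0,0],"grip":0.3},{"slide":[0,0,-0.12],"turn":[0,0,0],"grip":0.3},{"slide":[0,0,-0.13],"turn":[0,0,0],"grip":0.3},{"slide":[0,0,-0.13],"turn":[0,0,0],"grip":0.3}]'

```text
clock: 11.95
ee_pos: [0.4673, 0.1597, 0.347]
eef_rot: [179.8, -0.1, 82.0]
force: [-0.3, 0.2, -1.5]
width: 0.0552
grasp_force: 32.1
```

Run:
```python
from meas import *
look('c',.22,(.6518,-.066,.342))
```

```text
inhand c 6090 centre [0.4687 0.1596] off [ 0.0014 -0.0002] z 0.22000201995359442
s1 7357 [0.6663 0.1215 0.0398] 0.043
s2 3652 [0.6525 0.0251 0.0398] 0.0429
ee [0.4668 0.1596 0.3456] [ 1.7993e+02 -2.0000e-02  8.2010e+01] F [-0.1  0.1 -1.7] w 0.0553 t 12.0 slide [-0.1976  0.2146  0.0038] turn [ 0.0007 -0.0003  0.0001]
```

Call:
jog_arm --commands '[{"slide":[-0.008,0.008,0],"turn":[0,0,0],"grip":0.3},{"slide":[-0.025,0.027,0],"turn":[0,0,0],"grip":0.3},{"slide":[-0.048,0.052,0],"turn":[0,0,0],"grip":0.3},{"slide":[-0.075,0.081,0],"turn":[0,0,0],"grip":0.3},{"slide":[-0.102,0.111,0],"turn":[0,0,0],"grip":0.3},{"slide":[-0.128,0.14,0],"turn":[0,0,0],"grip":0.3},{"slide":[-0.152,0.166,0],"turn":[0,0,0],"grip":0.3},{"slide":[-0.172,0.187,0],"turn":[0,0,0],"grip":0.3},{"slide":[-0.188,0.204,0],"turn":[0,0,0],"grip":0.3},{"slide":[-0.197,0.214,0],"turn":[0,0,0],"grip":0.3},{"slide":[-0.197,0.214,0],"turn":[0,0,0],"grip":0.3},{"slide":[-0.197,0.214,0],"turn":[0,0,0],"grip":0.3}]'

```text
clock: 13.2
ee_pos: [0.6507, -0.0651, 0.3439]
eef_rot: [-179.8, -0.0, 82.0]
force: [-0.1, -0.3, -1.1]
width: 0.0553
grasp_force: 32.2
```

Run:
```python
from meas import *
look('c',.22,(.6518,-.066,.246))
```

```text
inhand c 5048 centre [ 0.6513 -0.0655] off [ 0.0006 -0.0004] z 0.2172860581686305
s2 11636 [0.6528 0.025  0.0394] 0.0432
s3 5665 [ 0.6519 -0.0656  0.0392] 0.0431
ee [ 0.6505 -0.0646  0.3442] [-1.7985e+02 -3.0000e-02  8.2020e+01] F [-0.5 -0.1 -1.7] w 0.055 t 13.25 slide [-0.0012  0.0017  0.0982] turn [-0.0016 -0.0003  0.0003]
```

Call:
jog_arm --commands '[{"slide":[0,0,0.01],"turn":[0,0,0],"grip":0.3},{"slide":[0,0,0.03],"turn":[0,0,0],"grip":0.3},{"slide":[0,0,0.055],"turn":[0,0,0],"grip":0.3},{"slide":[0,0,0.075],"turn":[0,0,0],"grip":0.3},{"slide":[0,0,0.087],"turn":[0,0,0],"grip":0.3},{"slide":[0,0,0.092],"turn":[0,0,0],"grip":0.3},{"slide":[0,0,0.094],"turn":[0,0,0],"grip":0.3},{"slide":[0,0,0.095],"turn":[0,0,0],"grip":0.3},{"slide":[0,0,0.096],"turn":[0,0,0],"grip":0.3},{"slide":[0,0,0.096],"turn":[0,0,0],"grip":0.3},{"slide":[0,0,0.096],"turn":[0,0,0],"grip":0.3}]'

```text
clock: 14.35
ee_pos: [0.6516, -0.0654, 0.2499]
eef_rot: [179.9, 0.0, 82.0]
force: [-0.4, 0.2, -2.4]
width: 0.0554
grasp_force: 32.2
```

Call:
jog_arm --commands '[{"slide":[0,0,0.0005],"turn":[0,0,0],"grip":0.3},{"slide":[0,0,0.001],"turn":[0,0,0],"grip":0.3},{"slide":[0,0,0.001],"turn":[0,0,0],"grip":0.3}]'

```text
clock: 14.65
ee_pos: [0.6512, -0.0653, 0.2481]
eef_rot: [-180.0, 0.0, 82.0]
force: [-0.5, 0.0, -1.9]
width: 0.0555
grasp_force: 32.2
```

Call:
jog_arm --commands '[{"slide":[0,0,0.0005],"turn":[0,0,0],"grip":0.3},{"slide":[0,0,0.001],"turn":[0,0,0],"grip":0.3},{"slide":[0,0,0.001],"turn":[0,0,0],"grip":0.3}]'

```text
clock: 14.95
ee_pos: [0.6513, -0.0653, 0.247]
eef_rot: [-180.0, 0.0, 82.0]
force: [-0.3, -0.9, -2.0]
width: 0.0554
grasp_force: 32.2
```

Call:
jog_arm --commands '[{"slide":[0,0,0.0005],"turn":[0,0,0],"grip":0.3},{"slide":[0,0,0.001],"turn":[0,0,0],"grip":0.3},{"slide":[0,0,0.001],"turn":[0,0,0],"grip":0.3}]'

```text
clock: 15.25
ee_pos: [0.6513, -0.0653, 0.2462]
eef_rot: [180.0, 0.0, 82.0]
force: [0.2, 0.3, -1.1]
width: 0.0554
grasp_force: 32.2
```

Call:
jog_arm --commands '[{"slide":[0,0,0.0003],"turn":[0,0,0],"grip":0.3},{"slide":[0,0,0.0005],"turn":[0,0,0],"grip":0.3},{"slide":[0,0,0.0005],"turn":[0,0,0],"grip":0.3}]'

```text
clock: 15.55
ee_pos: [0.6513, -0.0653, 0.2461]
eef_rot: [-180.0, 0.0, 82.0]
force: [-1.7, 0.4, 2.1]
width: 0.0554
grasp_force: 32.4
```

Call:
jog_arm --commands '[{"slide":[0,0,0],"turn":[0,0,0],"grip":0.7},{"slide":[0,0,0],"turn":[0,0,0],"grip":0.85},{"slide":[0,0,0],"turn":[0,0,0],"grip":1},{"slide":[0,0,0],"turn":[0,0,0],"grip":1},{"slide":[0,0,0],"turn":[0,0,0],"grip":1},{"slide":[0,0,0],"turn":[0,0,0],"grip":1},{"slide":[0,0,-0.02],"turn":[0,0,0],"grip":1},{"slide":[0,0,-0.05],"turn":[0,0,0],"grip":1},{"slide":[0,0,-0.09],"turn":[0,0,0],"grip":1},{"slide":[0,0,-0.12],"turn":[0,0,0],"grip":1},{"slide":[0,0,-0.13],"turn":[0,0,0],"grip":1}]'

```text
clock: 16.65
ee_pos: [0.6526, -0.0655, 0.3805]
eef_rot: [179.5, 0.0, 82.0]
force: [0.4, 0.5, -0.0]
width: 0.085
grasp_force: 0.0
```

Run:
```python
from meas import *
s=env.read_state();im,P=cloud('wrist',s);F=P.reshape(-1,3)
print('c placed',*rim(F,'c',np.array(S['s3']),.043)); 
go(.4431,-.16,.36)
```

```text
c placed 1725 [ 0.6507 -0.0664  0.0257] 0.1189
ee [ 0.6525 -0.0655  0.3803] [1.7956e+02 1.0000e-02 8.2000e+01] F [ 0.4 -0.2  0.8] w 0.0854 t 16.7 slide [-0.1227 -0.1944  0.0189] turn [0.0049 0.0001 0.    ]
```

Call:
jog_arm --commands '[{"slide":[-0.123,-0.194,0.017],"turn":[0,0,0],"grip":1},{"slide":[-0.123,-0.194,0.017],"turn":[0,0,0],"grip":1},{"slide":[-0.123,-0.194,0.017],"turn":[0,0,0],"grip":1},{"slide":[-0.123,-0.194,0.017],"turn":[0,0,0],"grip":1},{"slide":[-0.123,-0.194,0.017],"turn":[0,0,0],"grip":1},{"slide":[-0.123,-0.194,0.017],"turn":[0,0,0],"grip":1},{"slide":[-0.123,-0.194,0.017],"turn":[0,0,0],"grip":1},{"slide":[-0.123,-0.194,0.017],"turn":[0,0,0],"grip":1}]'

```text
clock: 17.5
ee_pos: [0.4427, -0.1599, 0.3582]
eef_rot: [180.0, -0.0, 82.0]
force: [0.2, -0.2, 0.6]
width: 0.0851
grasp_force: 0.0
```

Run:
```python
from meas import *
s=env.read_state();im,P=cloud('wrist',s);F=P.reshape(-1,3)
print('b',*rim(F,'b',np.array(C['b']))); 
go(.4431,-.16,.205)
```

```text
b 1230 [ 0.4428 -0.1604  0.0217] 0.0739
ee [ 0.443  -0.1599  0.3584] [ 1.7999e+02 -1.0000e-02  8.2050e+01] F [-0.6  1.2  0.3] w 0.0853 t 17.55 slide [-2.000e-04  1.000e-04  1.534e-01] turn [ 0.0002 -0.0002  0.0005]
```

Call:
jog_arm --commands '[{"slide":[0,0,0.04],"turn":[0,0,0],"grip":1},{"slide":[0,0,0.08],"turn":[0,0,0],"grip":1},{"slide":[0,0,0.115],"turn":[0,0,0],"grip":1},{"slide":[0,0,0.14],"turn":[0,0,0],"grip":1},{"slide":[0,0,0.154],"turn":[0,0,0],"grip":1},{"slide":[0,0,0.154],"turn":[0,0,0],"grip":1},{"slide":[0,0,0.154],"turn":[0,0,0],"grip":0.7},{"slide":[0,0,0.154],"turn":[0,0,0],"grip":0.5},{"slide":[0,0,0.154],"turn":[0,0,0],"grip":0.3},{"slide":[0,0,0.154],"turn":[0,0,0],"grip":0.3},{"slide":[0,0,0.154],"turn":[0,0,0],"grip":0.3},{"slide":[0,0,0.154],"turn":[0,0,0],"grip":0.3}]'

```text
clock: 18.75
ee_pos: [0.4428, -0.1604, 0.2059]
eef_rot: [179.9, 0.0, 82.0]
force: [0.0, 0.5, 6.3]
width: 0.0458
grasp_force: 30.3
```

Call:
jog_arm --commands '[{"slide":[0,0,0],"turn":[0,0,0],"grip":0.2},{"slide":[0,0,0],"turn":[0,0,0],"grip":0.2},{"slide":[0,0,-0.005],"turn":[0,0,0],"grip":0.2},{"slide":[0,0,-0.015],"turn":[0,0,0],"grip":0.2},{"slide":[0,0,-0.03],"turn":[0,0,0],"grip":0.2},{"slide":[0,0,-0.05],"turn":[0,0,0],"grip":0.2},{"slide":[0,0,-0.075],"turn":[0,0,0],"grip":0.2},{"slide":[0,0,-0.1],"turn":[0,0,0],"grip":0.2},{"slide":[0,0,-0.12],"turn":[0,0,0],"grip":0.2},{"slide":[0,0,-0.13],"turn":[0,0,0],"grip":0.2},{"slide":[0,0,-0.13],"turn":[0,0,0],"grip":0.2}]'

```text
clock: 19.85
ee_pos: [0.4425, -0.1604, 0.3364]
eef_rot: [179.8, 0.1, 82.0]
force: [-0.0, 0.4, -0.0]
width: 0.0461
grasp_force: 30.9
```

Run:
```python
from meas import *
look('b',.204,(.6526,.0248,.335))
```

```text
inhand b 6725 centre [ 0.444  -0.1595] off [0.0015 0.0008] z 0.2042074066290279
s3 2078 [ 0.6505 -0.0668  0.0389] 0.0432
ee [ 0.442  -0.1601  0.3351] [1.7994e+02 2.0000e-02 8.2000e+01] F [-0.3 -0.4 -1.2] w 0.0457 t 19.9 slide [2.124e-01 1.828e-01 2.000e-04] turn [0.0007 0.0003 0.    ]
```

Call:
jog_arm --commands '[{"slide":[0.008,0.007,0],"turn":[0,0,0],"grip":0.2},{"slide":[0.027,0.023,0],"turn":[0,0,0],"grip":0.2},{"slide":[0.052,0.045,0],"turn":[0,0,0],"grip":0.2},{"slide":[0.081,0.07,0],"turn":[0,0,0],"grip":0.2},{"slide":[0.111,0.096,0],"turn":[0,0,0],"grip":0.2},{"slide":[0.14,0.12,0],"turn":[0,0,0],"grip":0.2},{"slide":[0.166,0.143,0],"turn":[0,0,0],"grip":0.2},{"slide":[0.187,0.161,0],"turn":[0,0,0],"grip":0.2},{"slide":[0.203,0.175,0],"turn":[0,0,0],"grip":0.2},{"slide":[0.212,0.182,0],"turn":[0,0,0],"grip":0.2},{"slide":[0.212,0.182,0],"turn":[0,0,0],"grip":0.2},{"slide":[0.212,0.182,0],"turn":[0,0,0],"grip":0.2}]'

```text
clock: 21.1
ee_pos: [0.6511, 0.0245, 0.3334]
eef_rot: [-179.8, 0.0, 82.0]
force: [0.2, -0.6, -1.6]
width: 0.0458
grasp_force: 30.9
```

Run:
```python
from meas import *
look('b',.203,(.6526,.0248,.2355))
```

```text
inhand b 5857 centre [0.6518 0.0252] off [0.0007 0.0007] z 0.20142411635741864
s1 12007 [0.6665 0.1215 0.0394] 0.0432
s2 7411 [0.6527 0.0251 0.0394] 0.0431
ee [0.651  0.0241 0.3338] [-1.7987e+02  4.0000e-02  8.1980e+01] F [ 0.5 -0.  -0.9] w 0.0458 t 21.15 slide [0.001  0.0017 0.0983] turn [-0.0014  0.0004 -0.0002]
```

Call:
jog_arm --commands '[{"slide":[0,0.001,0.01],"turn":[0,0,0],"grip":0.2},{"slide":[0,0.001,0.03],"turn":[0,0,0],"grip":0.2},{"slide":[0,0.001,0.055],"turn":[0,0,0],"grip":0.2},{"slide":[0,0.001,0.075],"turn":[0,0,0],"grip":0.2},{"slide":[0,0.001,0.087],"turn":[0,0,0],"grip":0.2},{"slide":[0,0.001,0.093],"turn":[0,0,0],"grip":0.2},{"slide":[0,0.001,0.096],"turn":[0,0,0],"grip":0.2},{"slide":[0,0.001,0.097],"turn":[0,0,0],"grip":0.2},{"slide":[0,0.001,0.098],"turn":[0,0,0],"grip":0.2},{"slide":[0,0.001,0.098],"turn":[0,0,0],"grip":0.2},{"slide":[0,0.001,0.098],"turn":[0,0,0],"grip":0.2}]'

```text
clock: 22.25
ee_pos: [0.6531, 0.0244, 0.2374]
eef_rot: [179.9, -0.0, 82.0]
force: [-0.5, 0.3, -1.0]
width: 0.0461
grasp_force: 30.9
```

Call:
jog_arm --commands '[{"slide":[0,0,0.0005],"turn":[0,0,0],"grip":0.2},{"slide":[0,0,0.001],"turn":[0,0,0],"grip":0.2},{"slide":[0,0,0.001],"turn":[0,0,0],"grip":0.2}]'

```text
clock: 22.55
ee_pos: [0.6528, 0.0244, 0.2357]
eef_rot: [-180.0, -0.0, 82.0]
force: [-1.1, 0.5, -0.5]
width: 0.0461
grasp_force: 30.9
```

Call:
jog_arm --commands '[{"slide":[0,0,0.0005],"turn":[0,0,0],"grip":0.2},{"slide":[0,0,0.001],"turn":[0,0,0],"grip":0.2},{"slide":[0,0,0.001],"turn":[0,0,0],"grip":0.2}]'

```text
clock: 22.85
ee_pos: [0.6529, 0.0244, 0.2351]
eef_rot: [-180.0, -0.0, 82.0]
force: [-1.4, -0.4, 3.4]
width: 0.0461
grasp_force: 31.1
```

Contact. Releasing and going to cup a.

Call:
jog_arm --commands '[{"slide":[0,0,0],"turn":[0,0,0],"grip":0.6},{"slide":[0,0,0],"turn":[0,0,0],"grip":0.8},{"slide":[0,0,0],"turn":[0,0,0],"grip":1},{"slide":[0,0,0],"turn":[0,0,0],"grip":1},{"slide":[0,0,0],"turn":[0,0,0],"grip":1},{"slide":[0,0,0],"turn":[0,0,0],"grip":1},{"slide":[0,0,-0.02],"turn":[0,0,0],"grip":1},{"slide":[0,0,-0.05],"turn":[0,0,0],"grip":1},{"slide":[0,0,-0.09],"turn":[0,0,0],"grip":1},{"slide":[0,0,-0.12],"turn":[0,0,0],"grip":1},{"slide":[0,0,-0.13],"turn":[0,0,0],"grip":1}]'

```text
clock: 23.95
ee_pos: [0.6542, 0.0243, 0.3694]
eef_rot: [179.5, -0.0, 82.0]
force: [0.3, 0.5, 0.5]
width: 0.0853
grasp_force: 0.0
```

Run:
```python
from meas import *
s=env.read_state();im,P=cloud('wrist',s);F=P.reshape(-1,3)
print('b placed',*rim(F,'b',np.array(S['s2']),.043)); 
go(.4473,-.0578,.35)
```

```text
b placed 1399 [0.6524 0.0246 0.0217] 0.1029
ee [0.6541 0.0244 0.3693] [ 1.7957e+02 -5.0000e-02  8.2000e+01] F [ 0.5 -0.2  1.4] w 0.0858 t 24.0 slide [-0.1101 -0.1935  0.0177] turn [ 0.0048 -0.0005  0.    ]
```

Call:
jog_arm --commands '[{"slide":[-0.11,-0.193,0.016],"turn":[0,0,0],"grip":1},{"slide":[-0.11,-0.193,0.016],"turn":[0,0,0],"grip":1},{"slide":[-0.11,-0.193,0.016],"turn":[0,0,0],"grip":1},{"slide":[-0.11,-0.193,0.016],"turn":[0,0,0],"grip":1},{"slide":[-0.11,-0.193,0.016],"turn":[0,0,0],"grip":1},{"slide":[-0.11,-0.193,0.016],"turn":[0,0,0],"grip":1},{"slide":[-0.11,-0.193,0.016],"turn":[0,0,0],"grip":1},{"slide":[-0.11,-0.193,0.016],"turn":[0,0,0],"grip":1}]'

```text
clock: 24.8
ee_pos: [0.4475, -0.0576, 0.3486]
eef_rot: [179.9, -0.0, 82.0]
force: [-0.3, 0.3, 0.4]
width: 0.0853
grasp_force: 0.0
```

Run:
```python
from meas import *
s=env.read_state();im,P=cloud('wrist',s);F=P.reshape(-1,3)
print('a',*rim(F,'a',np.array(C['a']))); 
go(.4475,-.058,.196)
```

```text
a 955 [ 0.4473 -0.0583  0.0177] 0.0579
ee [ 0.4476 -0.0575  0.3487] [ 1.7995e+02 -1.0000e-02  8.2040e+01] F [ 0.7 -0.3  0.4] w 0.0855 t 24.85 slide [-0.0005 -0.0002  0.1527] turn [ 0.0005 -0.0001  0.0004]
```

Call:
jog_arm --commands '[{"slide":[-0.001,0,0.04],"turn":[0,0,0],"grip":1},{"slide":[-0.001,0,0.08],"turn":[0,0,0],"grip":1},{"slide":[-0.001,0,0.115],"turn":[0,0,0],"grip":1},{"slide":[-0.001,0,0.14],"turn":[0,0,0],"grip":1},{"slide":[-0.001,0,0.152],"turn":[0,0,0],"grip":1},{"slide":[-0.001,0,0.152],"turn":[0,0,0],"grip":1},{"slide":[-0.001,0,0.152],"turn":[0,0,0],"grip":0.6},{"slide":[-0.001,0,0.152],"turn":[0,0,0],"grip":0.4},{"slide":[-0.001,0,0.152],"turn":[0,0,0],"grip":0.2},{"slide":[-0.001,0,0.152],"turn":[0,0,0],"grip":0.2},{"slide":[-0.001,0,0.152],"turn":[0,0,0],"grip":0.2},{"slide":[-0.001,0,0.152],"turn":[0,0,0],"grip":0.2}]'

```text
clock: 26.05
ee_pos: [0.447, -0.0589, 0.1981]
eef_rot: [179.9, 0.0, 82.0]
force: [-1.5, 1.5, 6.0]
width: 0.039
grasp_force: 29.6
```

Call:
jog_arm --commands '[{"slide":[0,0,0],"turn":[0,0,0],"grip":0.1},{"slide":[0,0,0],"turn":[0,0,0],"grip":0.1},{"slide":[0,0,-0.005],"turn":[0,0,0],"grip":0.1},{"slide":[0,0,-0.015],"turn":[0,0,0],"grip":0.1},{"slide":[0,0,-0.03],"turn":[0,0,0],"grip":0.1},{"slide":[0,0,-0.05],"turn":[0,0,0],"grip":0.1},{"slide":[0,0,-0.075],"turn":[0,0,0],"grip":0.1},{"slide":[0,0,-0.1],"turn":[0,0,0],"grip":0.1},{"slide":[0,0,-0.12],"turn":[0,0,0],"grip":0.1},{"slide":[0,0,-0.13],"turn":[0,0,0],"grip":0.1},{"slide":[0,0,-0.13],"turn":[0,0,0],"grip":0.1}]'

```text
clock: 27.15
ee_pos: [0.4468, -0.0588, 0.3286]
eef_rot: [179.8, 0.0, 82.0]
force: [0.1, -0.7, -1.0]
width: 0.0391
grasp_force: 30.2
```

Run:
```python
from meas import *
look('a',.188,(.6665,.1215,.327))
```

```text
inhand a 6049 centre [ 0.4485 -0.0577] off [0.0016 0.0011] z 0.1882756541576096
s2 3744 [0.652  0.025  0.0393] 0.0432
ee [ 0.4462 -0.0587  0.3272] [1.7992e+02 1.0000e-02 8.2000e+01] F [-0.8  0.2 -0.4] w 0.039 t 27.2 slide [0.2091 0.1931 0.0005] turn [0.0009 0.0001 0.    ]
```

Call:
jog_arm --commands '[{"slide":[0.008,0.007,0],"turn":[0,0,0],"grip":0.1},{"slide":[0.027,0.025,0],"turn":[0,0,0],"grip":0.1},{"slide":[0.051,0.047,0],"turn":[0,0,0],"grip":0.1},{"slide":[0.08,0.074,0],"turn":[0,0,0],"grip":0.1},{"slide":[0.11,0.101,0],"turn":[0,0,0],"grip":0.1},{"slide":[0.138,0.127,0],"turn":[0,0,0],"grip":0.1},{"slide":[0.163,0.15,0],"turn":[0,0,0],"grip":0.1},{"slide":[0.185,0.17,0],"turn":[0,0,0],"grip":0.1},{"slide":[0.201,0.185,0],"turn":[0,0,0],"grip":0.1},{"slide":[0.209,0.193,0],"turn":[0,0,0],"grip":0.1},{"slide":[0.209,0.193,0],"turn":[0,0,0],"grip":0.1},{"slide":[0.209,0.193,0],"turn":[0,0,0],"grip":0.1}]'

```text
clock: 28.4
ee_pos: [0.6657, 0.1212, 0.3253]
eef_rot: [-179.8, 0.1, 82.0]
force: [-0.6, -0.7, -0.2]
width: 0.0385
grasp_force: 30.3
```

Run:
```python
from meas import *
im,P=look('a',.187,(.6665,.1215,.2272));cv2.imwrite('pics/w9.png',im)
```

```text
inhand a 5793 centre [0.6664 0.122 ] off [0.0007 0.0008] z 0.18529408074771242
s1 8125 [0.6663 0.1214 0.0396] 0.0431
ee [0.6656 0.1209 0.3256] [-1.7986e+02  6.0000e-02  8.1980e+01] F [-0.4 -0.3 -0.7] w 0.0389 t 28.45 slide [0.0008 0.0011 0.0984] turn [-0.0016  0.0006 -0.0002]
```

View pics/w9.png

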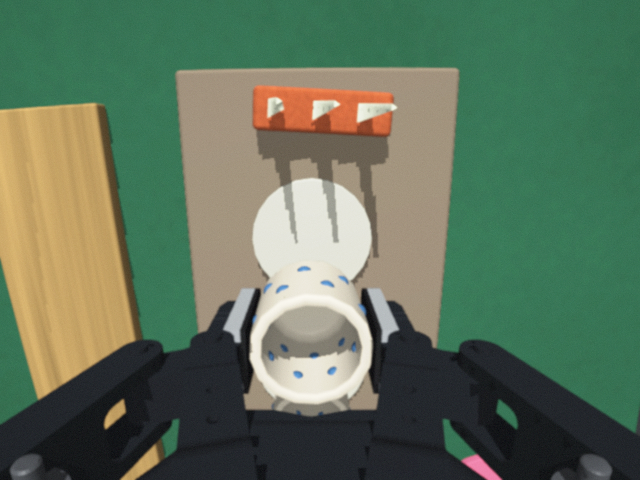

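Wrist view: cup a (312,348) is centred over s1 (312,235), and the cone pack (325,110) is clear. Lowering.

Call:
jog_arm --commands '[{"slide":[0,0,0.01],"turn":[0,0,0],"grip":0.1},{"slide":[0,0,0.03],"turn":[0,0,0],"grip":0.1},{"slide":[0,0,0.055],"turn":[0,0,0],"grip":0.1},{"slide":[0,0,0.075],"turn":[0,0,0],"grip":0.1},{"slide":[0,0,0.087],"turn":[0,0,0],"grip":0.1},{"slide":[0,0,0.093],"turn":[0,0,0],"grip":0.1},{"slide":[0,0,0.096],"turn":[0,0,0],"grip":0.1},{"slide":[0,0,0.097],"turn":[0,0,0],"grip":0.1},{"slide":[0,0,0.098],"turn":[0,0,0],"grip":0.1},{"slide":[0,0,0.098],"turn":[0,0,0],"grip":0.1},{"slide":[0,0,0.098],"turn":[0,0,0],"grip":0.1}]'

```text
clock: 29.55
ee_pos: [0.6668, 0.1215, 0.2295]
eef_rot: [179.9, -0.0, 82.0]
force: [0.8, 0.3, -1.2]
width: 0.0387
grasp_force: 30.3
```

Call:
jog_arm --commands '[{"slide":[0,0,0.0005],"turn":[0,0,0],"grip":0.1},{"slide":[0,0,0.001],"turn":[0,0,0],"grip":0.1},{"slide":[0,0,0.001],"turn":[0,0,0],"grip":0.1}]'

```text
clock: 29.85
ee_pos: [0.6664, 0.1214, 0.2276]
eef_rot: [-180.0, 0.0, 82.0]
force: [-0.2, -0.7, -0.5]
width: 0.039
grasp_force: 30.3
```

Call:
jog_arm --commands '[{"slide":[0,0,0.0005],"turn":[0,0,0],"grip":0.1},{"slide":[0,0,0.001],"turn":[0,0,0],"grip":0.1},{"slide":[0,0,0.001],"turn":[0,0,0],"grip":0.1}]'

```text
clock: 30.15
ee_pos: [0.6665, 0.1215, 0.2273]
eef_rot: [-180.0, -0.0, 82.0]
force: [-1.9, 0.1, 4.4]
width: 0.0388
grasp_force: 30.6
```

Call:
jog_arm --commands '[{"slide":[0,0,0],"turn":[0,0,0],"grip":0.5},{"slide":[0,0,0],"turn":[0,0,0],"grip":0.7},{"slide":[0,0,0],"turn":[0,0,0],"grip":0.9},{"slide":[0,0,0],"turn":[0,0,0],"grip":1},{"slide":[0,0,0],"turn":[0,0,0],"grip":1},{"slide":[0,0,0],"turn":[0,0,0],"grip":1},{"slide":[0,0,-0.02],"turn":[0,0,0],"grip":1},{"slide":[0,0,-0.05],"turn":[0,0,0],"grip":1},{"slide":[0,0,-0.09],"turn":[0,0,0],"grip":1},{"slide":[0,0,-0.13],"turn":[0,0,0],"grip":1},{"slide":[0,0,-0.17],"turn":[0,0,0],"grip":1},{"slide":[0,0,-0.19],"turn":[0,0,0],"grip":1}]'

```text
clock: 31.35
ee_pos: [0.6673, 0.1216, 0.422]
eef_rot: [179.6, -0.1, 82.0]
force: [0.4, -0.4, -0.0]
width: 0.0856
grasp_force: 0.0
```

Call:
jog_arm --commands '[{"slide":[0,-0.25,0],"turn":[0,0,0],"grip":1},{"slide":[0,-0.25,0],"turn":[0,0,0],"grip":1},{"slide":[0,-0.25,0],"turn":[0,0,0],"grip":1},{"slide":[0,-0.25,0],"turn":[0,0,0],"grip":1},{"slide":[0,-0.25,0],"turn":[0,0,0],"grip":1},{"slide":[0,-0.25,0],"turn":[0,0,0],"grip":1},{"slide":[0,-0.25,0],"turn":[0,0,0],"grip":1}]'

```text
clock: 32.05
ee_pos: [0.4179, 0.1563, 0.4169]
eef_rot: [179.9, -0.0, 82.1]
force: [0.5, 0.2, 0.8]
width: 0.085
grasp_force: 0.0
```

Run:
```python
from meas import *
im,P=cloud('scene');cv2.imwrite('pics/sceneE.png',im);F=P.reshape(-1,3)
P0=np.load('scene0.npy')
for k,s in zip('abcd',('s1','s2','s3','s4')):
    print(k,*rim(F,k,np.array(S[s])), disc(im,P,np.array(S[s])))
go(0.4,0.1,.4)
```

```text
a 73 [0.6681 0.1209 0.0176] 0.0574 (810, array([0.6669, 0.1221, 0.0393]), 0.0419)
b 102 [0.6549 0.0241 0.0218] 0.0739 (626, array([0.6539, 0.0257, 0.0389]), 0.0415)
c 121 [ 0.653  -0.0664  0.0256] 0.0901 (508, array([ 0.6536, -0.0651,  0.0382]), 0.0415)
d 154 [ 0.6295 -0.1588  0.0299] 0.1059 (204, array([ 0.6277, -0.1585,  0.0386]), 0.0417)
ee [0.4192 0.1564 0.4175] [ 1.7985e+02 -5.0000e-02  8.2030e+01] F [ 0.  -0.3  1. ] w 0.0853 t 32.1 slide [-0.0585 -0.0113  0.0174] turn [ 0.0017 -0.0005  0.0003]
```

View pics/sceneE.png

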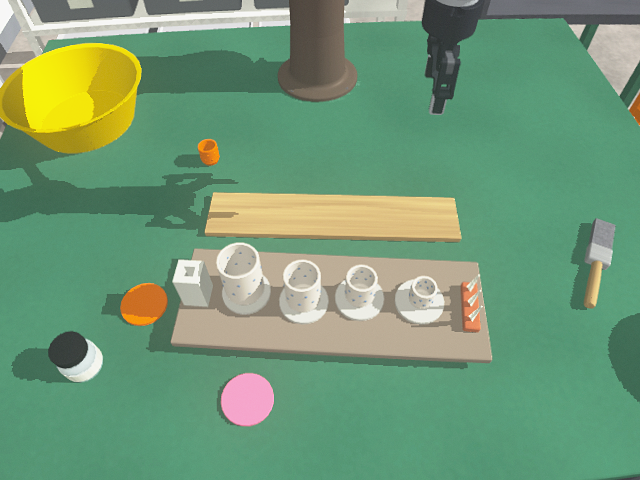

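The final view shows cups d (242,277), c (301,290), b (361,288) and a (424,292) upright on their setters, centred to about 2 mm. The post and the cone pack haven't moved. Handing in.

```bash
python3 -c "
from station import env
print(env.finish_job())"
```

```text
the job is handed in; nothing more can be done
None
```

The job is handed in: all four cups stand upright, each within about 2 mm of its setter's centre, running from cup_a (shortest) beside the cone pack to cup_d (tallest) beside the post, after about 32 s of robot time.

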